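# Click the pill wheel round to its spout

## Task

Set the bedside pill dispenser to its dose: flick the toothed edge of its thumbwheel with a fingertip, gently and counter-clockwise as seen from above, until the round dose hole stands over the spout, clicked in and not a click further, letting the wheel settle in each of the last two clicks before the spout on the way. The dispenser stays standing where it is, not lifted or shoved, and the tumbler, the battery box and the lantern are left alone.

Things in the scene. Friction and masses are not known exactly. Their poses are not given: they have to be found in the camera images.
- dispenser: Round pill dispenser, loose, about 1 kg: a grey drum 84 mm wide, 40 mm high, under a white star-shaped thumbwheel. Origin: centre of its underside, on the wheel's axis; z up. The spout points along its own -x: an open white chute 36 mm wide, at most 16 mm high, reaching to 87 mm from the axis, well below the wheel.
- wheel (a joint): Wheel angle in rad, growing counter-clockwise seen from above; 0 = hole over the spout. It clicks in every 0.785 rad (8 a turn, 0 included): about 1 N on a tooth moves it, and once past half a click it snaps on into the next click by itself and stays. It starts clicked in 3 or 4 clicks short (about -2.36 or -3.14). Stops at -3.6 and 2.0.
- hub (a point): Centre of the wheel's top face, 58 mm above the work surface. The wheel is a disc 88 mm wide, underside 42 mm up, with 8 square teeth of its full height (16 mm), 8 mm wide, out to 61 mm from the axis. The gaps between teeth are open to below (the drum is narrower); gap middles lie every 45 degrees, and at each click one gap's middle points along the spout.
- hole (a point): Centre of the dose hole: a dark round opening 21 mm wide in a thin grey rim on the wheel's top face, 29 mm from the axis, in line with the middle of a gap between teeth; it turns with the wheel. The plain grey cap in the wheel's middle is the hub.
- spout (a point): Point on the floor of the spout, 75 mm from the wheel's axis and 6 mm above the work surface, in the direction where the dose hole must come to stand.
- tumbler: Steel tumbler, loose, to be left alone: 72 mm across the rim, 100 mm high. Origin: centre of its underside, z up.
- battery_box: Red battery clip box, loose, to be left alone: 75 x 65 mm, 36 mm high. Origin: centre of its underside, z up.
- lantern: White rechargeable lantern, loose, to be left alone: 88 mm in diameter, 125 mm high, 161 mm with its wire bail. Origin: centre of its underside, z up.
Mind the look-alikes: they are no part of the job. What is shaped like the dispenser but turquoise is not meant.

How it is judged (in metres and radians):
On the way, in this order (a step that is already met when the one before it is completed fails the run):
1. the wheel rests two clicks before the spout (value of joint wheel between -1.721 and -1.421 rad and velocity of joint wheel between -0.1 and 0.1 rad/s), for 0.2 s.
2. the wheel rests one click before the spout (value of joint wheel between -0.935 and -0.635 rad and velocity of joint wheel between -0.1 and 0.1 rad/s), for 0.2 s.
At the end, for the whole second after the job is handed in: The wheel is clicked in with its hole over the spout (joint within 0.12 rad of 0) and at rest; the dispenser stands upright within 20 mm of where it began, its spout within 30 mm; the tumbler, battery box and lantern stand within 15 mm of where they began (value of joint wheel between -0.12 and 0.12 rad and velocity of joint wheel between -0.1 and 0.1 rad/s and distance of dispenser from where it was at the start of the episode below 0.02 m and distance of spout from where it was at the start of the episode below 0.03 m and angle between dispenser's own z axis and vertical below 0.05 rad and linear speed of dispenser below 0.02 m/s and distance of each of tumbler, battery_box, lantern from where it was at the start of the episode below 0.015 m and angle between each of tumbler, battery_box, lantern's own z axis and vertical below 0.1 rad); the robot touches nothing.
It fails at once if the wheel is turned more than half a click past the spout, or back against its stop (value of joint wheel above 0.42 rad or value of joint wheel below -3.55 rad).
It fails at once if the dispenser is lifted, tipped or shoved more than 30 mm (height (world z) of dispenser above 0.008 m or angle between dispenser's own z axis and vertical above 0.2 rad or distance of dispenser from where it was at the start of the episode above 0.03 m).
It fails at once if the dispenser is pushed with more than 15 N (contact force between any of the fingers, the arm and dispenser above 15 N).
It fails at once if the tumbler, battery box or lantern is moved more than 15 mm (distance of any of tumbler, battery_box, lantern from where it was at the start of the episode above 0.015 m).
It also fails if it takes over 58 s, if anything falls off the work surface, if the arm or the gripper's body presses on something with over 40 N, if the wrist force passes 120 N, or if a joint passes its speed limit or range.

## Robot

A 6-joint arm with a two-finger parallel gripper is mounted at the origin on the work surface. World frame = base frame: x ahead of the robot, y to its left, z up, the work surface at z = 0. Lengths are in mm, angles in rad, forces in N, time in s.
With the tool pointing down it reaches from about 425 to 925 mm from the base axis. Payload 12.5 kg.
Tool frame: the origin (TCP) lies midway between the tips of the shut fingers; the grasp point (between the pads) lies 19 mm behind it; x points along the fingers, z is the direction in which the jaws open and shut, and the axes are right-handed (so a half turn about x gives the same grasp; the last joint's range is limited). The gripper opens to 85 mm and grips with 20 to 120 N. Pads are 22 mm wide; open, the fingers measure 114 mm over their backs; the gripper's body (76 mm by 85 mm) begins 54 mm behind the grasp point. The pads swing forward as they close: fully open they stand 13 mm farther back than shut.
Start: joints at [-1.438, 0.491, 1.559, -0, 1.092, -0.106], TCP at [147.858, -607.275, 231.327] pointing down, gripper open.
Joint ranges: [-3.1, 3.1], [-0.84, 2.19], [0.05, 2.79], [-1.13, 4.28], [0.06, 2.93], [-2.69, 2.69]. Speed limits (rad/s): [2.22, 2.22, 2.79, 3.14, 3.14, 3.14].

## Interface

Orientations are given as a unit quaternion [w, x, y, z].
In Python, from bench import arm gives the robot as it stands.
- The arm moves only by the tool play_rows, never from a script. Its argument "series" is a list of rows, each an object with "slide": the shift along the tool's x, y, z in cm, a list of three; "dr": the turn, a rotation vector about the tool's x, y, z in rad, a list of three; "grip": the opening, from 0 (shut) to 1 (fully open). A call has 1 to 12 rows; each row is the pose to reach, as a shift and turn from the pose commanded when the call began, along the tool's axes at that moment; what a row does not reach only later rows make up. A row lasts 1/12 s, in which the tool goes at most 41.7 mm and 7.16 degrees, less where a joint would pass 70% of its speed; a pose out of reach is approached as far as the arm can. A call with a gripper value outside its range is refused whole. The fingers move at their own pace and stop on an object; "grip_force" is the grip in N (left out, the last holds). Time passes only in rows, so rows that repeat a pose let the fingers close. It gives the time, the measured TCP pose, the force and the opening at its end, in the units of the state.
- arm.observe(): the state, without advancing time (a new reading comes with each control period).
- arm.get_image(name): name is "side" or "top"; returns (picture, depth): 384x512x3 uint8, red, green, blue; 384x512 float32, mm along the optical axis (not along the pixel's ray), 0 where there is no reading.
- arm.calibration(name): a dict with "mtx" (3x3 intrinsics, pixels), "k1" (the pictures are not rectified: a ray, as slopes to the right and down, at radius r is drawn at 1 + k1 r^2 times it, then the intrinsics apply), "R" (3x3) and "t" (3): a world point X has camera coordinates R X + t. Camera axes: x right, y down, z forward; pixel columns grow to the right and rows downward; lengths in mm; the calibration is good to about 2 mm. A picture is of the moment at which its call begins. calibration takes no time and is no camera call.
- arm.job_done(): hands the job in, once; it reports no verdict.
The state is a dict: "time_s": time; "joint_positions": joint angles; "qvel": joint speeds; "joint_efforts": joint torques, N m; "tcp_pos": TCP position; "tcp_rot": TCP orientation; "wrist_force": force on the tool from outside, world axes, zero at the start; "moment": the same for the moment, N m; "width": opening from 0.0 (shut) to 1.0 (fully open).
Only numpy, scipy, OpenCV 4.12 (cv2) and the standard library are available. Lean on these libraries where they do the work, as an engineer would, in place of code of your own. Each camera call takes 0.05 s, during which the arm holds its last target.

## Working session

There is one attempt and no reset: what is moved stays moved. The work goes in short steps, Python scripts to look and compute and a tool call to move; the robot and the scene stay as the last step left them, time stands still between calls to the robot, and variables do not carry over. Pictures are saved under pics/ and viewed, and the job is handed in when it is done.

Besides the shell and the picture viewer there is one more tool, called after "Call:" by a JSON object that holds its "fn" and its "kwargs". play_rows: Moves the arm, as the interface text tells. Its arguments: {"type":"object","properties":{"series":{"type":"array","items":{"type":"object","properties":{"slide":{"type":"array","items":{"type":"number"}},"dr":{"type":"array","items":{"type":"number"}},"grip":{"type":"number"}}}},"grip_force":{"type":"number"}},"required":["series"]}

```bash
mkdir -p pics; ls; cat > h.py <<'E'
import numpy as np, cv2
from bench import arm
def snap(n,tag):
    p,d=arm.get_image(n); cv2.imwrite(f'pics/{tag}.png',p[:,:,::-1]); np.save(f'pics/{tag}.npy',d); return p,d
def cloud(n,d):
    c=arm.calibration(n); K=np.array(c['mtx']);k1=c['k1'];R=np.array(c['R']);t=np.array(c['t']).ravel()
    v,u=np.mgrid[:d.shape[0],:d.shape[1]].astype(float)
    pts=np.stack([u.ravel(),v.ravel()],1)[:,None]
    n_=cv2.undistortPoints(pts,K,np.array([k1,0,0,0,0.]))[:,0]
    C=np.c_[n_,np.ones(len(n_))]*d.reshape(-1,1)
    return ((C-t)@R).reshape(*d.shape,3)
def ray(n,u,v,z):
    c=arm.calibration(n); K=np.array(c['mtx']);R=np.array(c['R']);t=np.array(c['t']).ravel()
    q=cv2.undistortPoints(np.array([[[u,v]]],float),K,np.array([c['k1'],0,0,0,0.]))[0,0]
    dr=R.T@np.array([q[0],q[1],1]); o=-R.T@t
    return o+dr*(z-o[2])/dr[2]
def proj(n,X):
    c=arm.calibration(n);R=np.array(c['R']);t=np.array(c['t'],float).ravel()
    return cv2.projectPoints(np.array(X,float).reshape(-1,1,3),cv2.Rodrigues(R)[0],t,np.array(c['mtx']),np.array([c['k1'],0,0,0,0.]))[0][:,0]
E
python3 - <<'E'
from h import *
print(arm.observe())
for n in('top','side'):
    snap(n,n+'0'); c=arm.calibration(n); print(n,c)
E
```

```text
pics
{'time_s': 0.0, 'joint_positions': array([-1.43758330e+00,  4.91576255e-01,  1.55946635e+00, -4.76644414e-06,
        1.09169772e+00, -1.05613915e-01]), 'qvel': array([-0.0004443 , -0.00149551, -0.00030328,  0.00031482,  0.00110544,
        0.00052596]), 'joint_efforts': array([ 3.45601824e-03, -6.18439651e+01, -2.61588854e+01,  5.10277073e-05,
        4.10233697e-03,  3.70644239e-05]), 'tcp_pos': array([ 147.83339198, -607.02516167,  230.7115459 ]), 'tcp_rot': array([ 0.55571277,  0.43715558,  0.55629656, -0.43659186]), 'wrist_force': array([ 0.39950412, -0.01516727, -0.41328592]), 'moment': array([ 0.01537812, -0.05452307,  0.03118654]), 'width': 0.9981180070300449}
top {'mtx': array([[358.45408817,   0.        , 255.43255615],
       [  0.        , 358.45408817, 189.62234792],
       [  0.        ,   0.        ,   1.        ]]), 'k1': -0.07612361349906215, 'R': array([[ 0.01787456, -0.99979166,  0.00985616],
       [-0.99558188, -0.01870641, -0.09201511],
       [ 0.09218032, -0.00816789, -0.99570883]]), 't': array([-38.45960336, 501.85064881, 848.01741184])}
side {'mtx': array([[473.14108253,   0.        , 258.56462519],
       [  0.        , 473.14108253, 189.01947982],
       [  0.        ,   0.        ,   1.        ]]), 'k1': -0.10458850317188066, 'R': array([[-0.99976792, -0.0211259 , -0.00421891],
       [-0.00841188,  0.56310863, -0.82634007],
       [ 0.01983288, -0.8261128 , -0.56315566]]), 't': array([ 475.0573317 ,   49.84318386, 1275.59178702])}
```

View pics/top0.png

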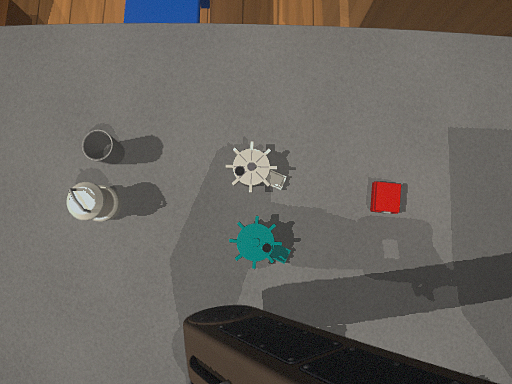

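View pics/side0.png

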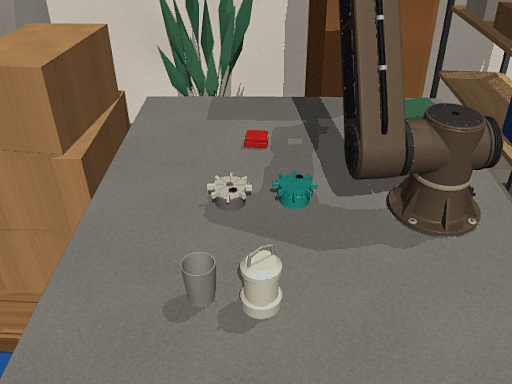

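Two things look like the dispenser in the top view: the white wheel at (251,167) and a turquoise one at (256,242). By the description it is the white one. I'll check it in a close crop and measure.

```bash
python3 - <<'E'
from h import *
p=cv2.imread('pics/top0.png'); d=np.load('pics/top0.npy')
cv2.imwrite('pics/crop0.png',cv2.resize(p[127:207,200:310],None,fx=7,fy=7,interpolation=cv2.INTER_CUBIC))
W=cloud('top',d)
sub=W[127:207,200:310]; g=p[127:207,200:310].astype(int)
m=(abs(sub[...,2]-58)<6)
print('wheel z',np.median(sub[m][:,2]),m.sum())
vv,uu=np.nonzero(m); (c,r)=cv2.minEnclosingCircle(np.c_[uu+200,vv+127].astype(np.float32)); print(c,r, sub[m][:,:2].mean(0))
(cc,rr)=cv2.minEnclosingCircle(sub[m][:,:2].astype(np.float32)); print(cc,rr)
for n,u,v,z in [('hub',251.5,167,58),('hole',239.5,170.5,58),('spouttip',279,180,10)]: print(n,ray('top',u,v,z))
for nm,(a,b,c_,e) in dict(tumbler=(130,162,80,118),lantern=(180,222,65,120),box=(180,215,368,404)).items():
    s=W[a:b,c_:e].reshape(-1,3); s=s[s[:,2]>15]; print(nm,np.percentile(s,[2,50,98],axis=0).round())
E
```

```text
wheel z 58.26099348625711 1287
(250.9738006591797, 166.4715576171875) 25.831308364868164 [553.82825658 -17.33153313]
(554.5864868164062, -17.69208335876465) 61.249664306640625
hub [552.42024143 -18.78444201  58.        ]
hole [543.58709672   9.19366976  58.        ]
spouttip [528.7331669  -87.30245106  10.        ]
tumbler [[556. 298.  20.]
 [595. 350.  76.]
 [624. 366. 101.]]
lantern [[423. 306.  26.]
 [461. 330. 118.]
 [501. 380. 156.]]
box [[ 452. -379.   18.]
 [ 489. -346.   36.]
 [ 526. -318.   39.]]
```

View pics/crop0.png

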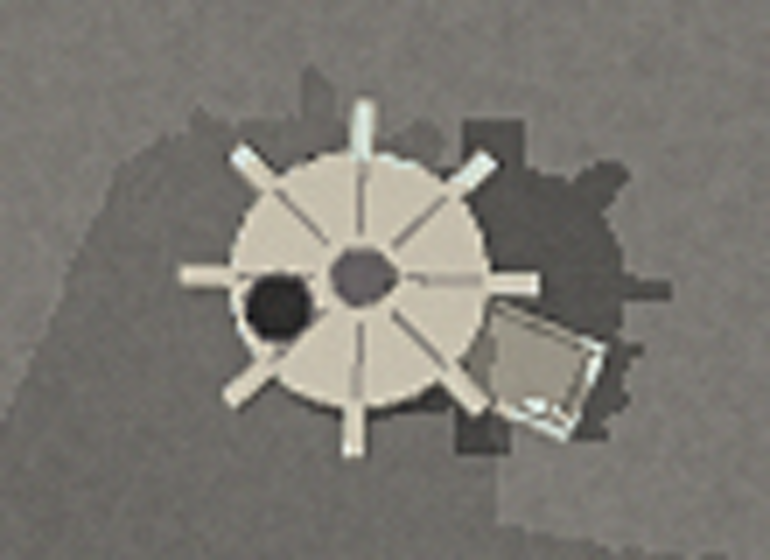

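The crop confirms the white dispenser. The hub is at (251.5,167), the hole at (240,171), and the chute points right and down to (279,180). The hole is 3 clicks short, about -2.36. Next I'll fit the star outline in both views.

```bash
cat > fit.py <<'E'
from h import *
from scipy.optimize import minimize
def star(x,y,th,z=58.):
    pts=[]
    a0=np.arcsin(4/44)
    for k in range(8):
        a=th+k*np.pi/4
        c,s=np.cos(a),np.sin(a)
        for r,w in((44*np.cos(a0),-4),(61,-4),(61,4),(44*np.cos(a0),4)): pts.append((x+r*c-w*s,y+r*s+w*c,z))
        for b in np.linspace(a0,np.pi/4-a0,6)[1:-1]: pts.append((x+44*np.cos(a+b),y+44*np.sin(a+b),z))
    return np.array(pts)
def fit(n,d,p0,zt=4.0):
    W=cloud(n,d)
    c=proj(n,[p0[0],p0[1],58])[0].astype(int); S=45
    v0,u0=c[1]-S,c[0]-S
    w=W[v0:v0+2*S,u0:u0+2*S]
    m=((abs(w[...,2]-58)<zt)&(np.hypot(w[...,0]-p0[0],w[...,1]-p0[1])<80)).astype(np.uint8)*255
    F=8
    M=cv2.GaussianBlur(cv2.resize(m,None,fx=F,fy=F,interpolation=cv2.INTER_NEAREST).astype(np.float32)/255,(0,0),4)
    def cost(q):
        P=(proj(n,star(*q))-[u0,v0]+.5)*F
        im=np.zeros(M.shape,np.uint8); cv2.fillPoly(im,[np.round(P*16).astype(np.int32)],1,cv2.LINE_AA,4)
        im=cv2.GaussianBlur(im.astype(np.float32),(0,0),4)
        return float(((im-M)**2).sum()/M.sum())
    best=None
    for t in np.radians(np.arange(-20,25,7.5)):
        r=minimize(cost,[p0[0],p0[1],t],method='Nelder-Mead',options=dict(initial_simplex=[[p0[0]+a,p0[1]+b,t+c_] for a,b,c_ in((0,0,0),(5,0,0),(0,5,0),(0,0,.08))]))
        if best is None or r.fun<best.fun: best=r
    return best.x[0],best.x[1],np.degrees(best.x[2]),best.fun
E
python3 - <<'E'
from fit import *
from scipy.spatial.transform import Rotation as Ro
for n in('top','side'):
    d=np.load(f'pics/{n}0.npy'); print(n,fit(n,d,(554,-18)), proj(n,[554,-18,58]))
o=arm.observe(); print(Ro.from_quat(np.roll(o['tcp_rot'],-1)).as_matrix().round(3))
p=cv2.imread('pics/side0.png'); cv2.imwrite('pics/side0c.png',cv2.resize(p[155:225,190:340],None,fx=5,fy=5,interpolation=cv2.INTER_CUBIC))
W=cloud('top',np.load('pics/top0.npy')); s=W[200:280,215:310].reshape(-1,3); s=s[(abs(s[:,2]-58)<5)]; print('turq',cv2.minEnclosingCircle(s[:,:2].astype(np.float32)))
E
```

```text
top (np.float64(554.3463108719517), np.float64(-17.234555694302664), np.float64(-0.44523539295837256), np.float64(0.014041363261640072)) [[251.17877746 166.32819365]]
side (np.float64(553.8024877617003), np.float64(-13.080947983041757), np.float64(-0.7889118248843587), np.float64(0.0251337718218565)) [[229.23685455 184.21815093]]
[[-0.     0.972  0.237]
 [ 0.001  0.237 -0.972]
 [-1.     0.    -0.001]]
turq ((378.45330810546875, -30.228656768798828), 60.622154235839844)
```

View pics/side0c.png

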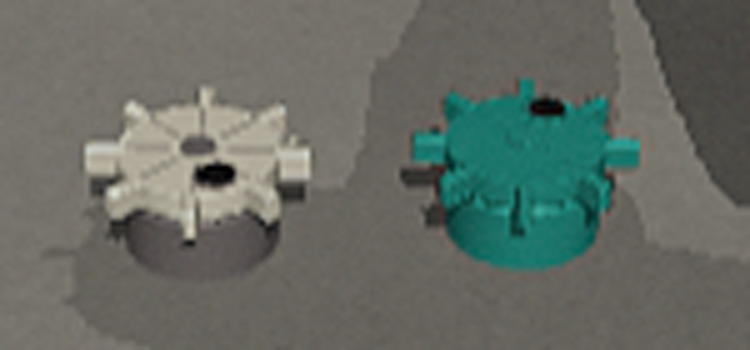

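Call:
{"fn": "play_rows", "kwargs": {"series": [{"slide": [0,2.6,-2],"dr": [0,0,0],"grip": 0},{"slide": [0,5.3,-4],"dr": [0,0,0],"grip": 0},{"slide": [0,8,-6],"dr": [0,0,0],"grip": 0},{"slide": [0,10.7,-8],"dr": [0,0,0],"grip": 0},{"slide": [0,13.3,-10],"dr": [0,0,0],"grip": 0},{"slide": [0,16,-12],"dr": [0,0,0],"grip": 0},{"slide": [0,18.7,-14],"dr": [0,0,0],"grip": 0},{"slide": [0,21.3,-16],"dr": [-0.03,0,0],"grip": 0},{"slide": [0,24,-18],"dr": [-0.06,0,0],"grip": 0},{"slide": [0,26.7,-20],"dr": [-0.1,0,0],"grip": 0},{"slide": [0,29.3,-22],"dr": [-0.147,0,0],"grip": 0},{"slide": [0,32,-24],"dr": [-0.147,0,0],"grip": 0}]}}

```text
time_s: 1.1
tcp_pos: [402.6, -296.9, 231.2]
tcp_rot: [0.587, 0.394, 0.587, -0.394]
wrist_force: [0.8, -0.6, 0.8]
width: -0.001
```

```bash
cat > goto.py <<'E'
from h import *
from scipy.spatial.transform import Rotation as Ro
import sys
def to(P):
    o=arm.observe(); R=Ro.from_quat(np.roll(o['tcp_rot'],-1)).as_matrix()
    print('t',o['time_s'],'tcp',o['tcp_pos'].round(1),'zang',np.degrees(np.arctan2(R[1,2],R[0,2])).round(2),'w',round(o['width'],3),'F',o['wrist_force'].round(2))
    print('slide cm',(R.T@(np.array(P)-o['tcp_pos'])/10).round(2))
if __name__=='__main__': to([float(a) for a in sys.argv[1:4]])
E
python3 goto.py 578.4 -76.5 150
```

```text
t 1.1 tcp [ 402.6 -296.9  231.2] zang -67.73 w -0.001 F [ 0.85 -0.6   0.75]
slide cm [  8.12  24.62 -13.73]
```

Call:
{"fn": "play_rows", "kwargs": {"series": [{"slide": [0,2.7,-1.5],"grip": 0},{"slide": [0,5.5,-3],"grip": 0},{"slide": [0,8.2,-4.5],"grip": 0},{"slide": [0,11,-6.1],"grip": 0},{"slide": [2,13.7,-7.6],"grip": 0},{"slide": [4,16.4,-9.1],"grip": 0},{"slide": [5,19.2,-10.6],"grip": 0},{"slide": [6,21.5,-12],"grip": 0},{"slide": [7,23,-13],"grip": 0},{"slide": [8,24.3,-13.6],"grip": 0},{"slide": [8,24.5,-13.7],"grip": 0},{"slide": [8,24.5,-13.7],"grip": 0}]}}

```text
schema error: expected keys slide, dr, grip
```

```bash
python3 goto.py 578.4 -76.5 46; python3 - <<'E'
from h import *
for n,(a,b,c,d) in dict(top=(120,220,190,340),side=(110,210,170,320)).items():
    p,_=snap(n,n+'1'); cv2.imwrite(f'pics/{n}1c.png',cv2.resize(p[a:b,c:d,::-1],None,fx=5,fy=5,interpolation=cv2.INTER_CUBIC))
E
```

```text
t 1.1 tcp [ 402.6 -296.9  231.2] zang -67.73 w -0.001 F [ 0.85 -0.6   0.75]
slide cm [ 18.52  24.62 -13.73]
```

View pics/top1c.png

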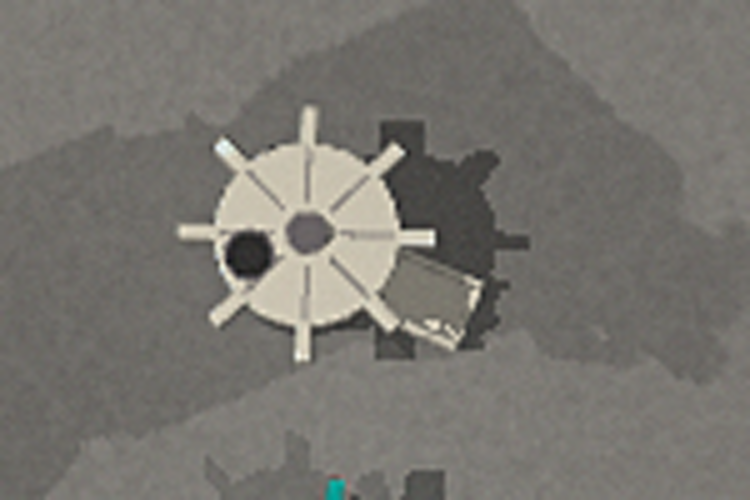

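View pics/side1c.png

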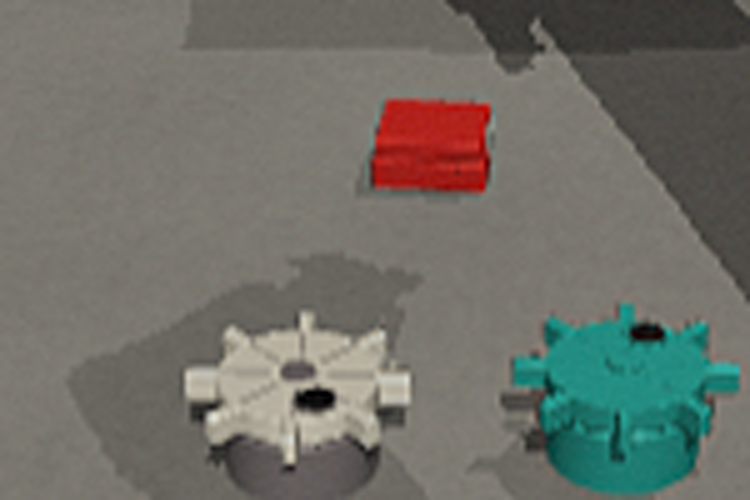

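That call was refused because every row needs a "dr". The arm hasn't moved and the scene is unchanged, so I'll resend it.

Call:
{"fn": "play_rows", "kwargs": {"series": [{"slide": [0,2.7,-1.5],"dr": [0,0,0],"grip": 0},{"slide": [0,5.5,-3],"dr": [0,0,0],"grip": 0},{"slide": [0,8.2,-4.5],"dr": [0,0,0],"grip": 0},{"slide": [0,11,-6.1],"dr": [0,0,0],"grip": 0},{"slide": [2,13.7,-7.6],"dr": [0,0,0],"grip": 0},{"slide": [4,16.4,-9.1],"dr": [0,0,0],"grip": 0},{"slide": [5,19.2,-10.6],"dr": [0,0,0],"grip": 0},{"slide": [6,21.5,-12],"dr": [0,0,0],"grip": 0},{"slide": [7,23,-13],"dr": [0,0,0],"grip": 0},{"slide": [8,24.3,-13.6],"dr": [0,0,0],"grip": 0},{"slide": [8,24.3,-13.6],"dr": [0,0,0],"grip": 0},{"slide": [8,24.3,-13.6],"dr": [0,0,0],"grip": 0}]}}

```text
time_s: 2.2
tcp_pos: [575.8, -81.2, 150.6]
tcp_rot: [0.586, 0.394, 0.587, -0.395]
wrist_force: [-0.8, -0.2, -0.0]
width: 0.0
```

```bash
python3 goto.py 578.4 -76.5 46; python3 - <<'E'
from h import *
for n,(a,b,c,d) in dict(top=(120,220,190,340),side=(110,210,170,320)).items():
    p,_=snap(n,n+'2'); cv2.imwrite(f'pics/{n}2c.png',cv2.resize(p[a:b,c:d,::-1],None,fx=5,fy=5,interpolation=cv2.INTER_CUBIC))
E
```

```text
t 2.2 tcp [575.8 -81.2 150.6] zang -67.86 w 0.0 F [-0.75 -0.21 -0.01]
slide cm [10.46  0.43 -0.33]
```

View pics/top2c.png

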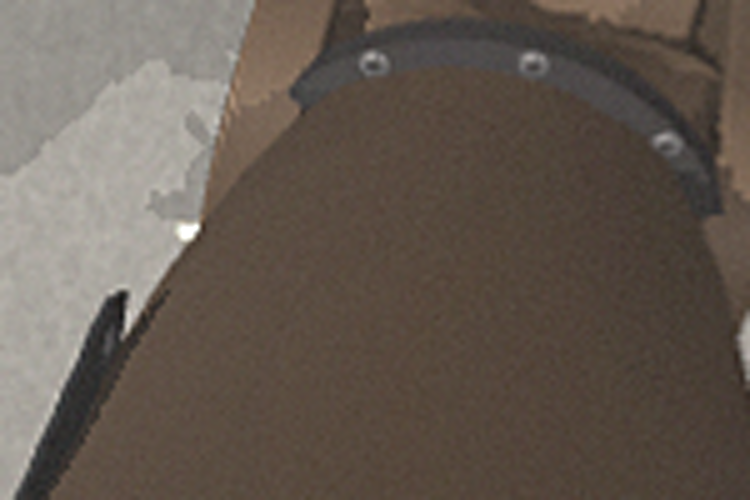

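View pics/side2c.png

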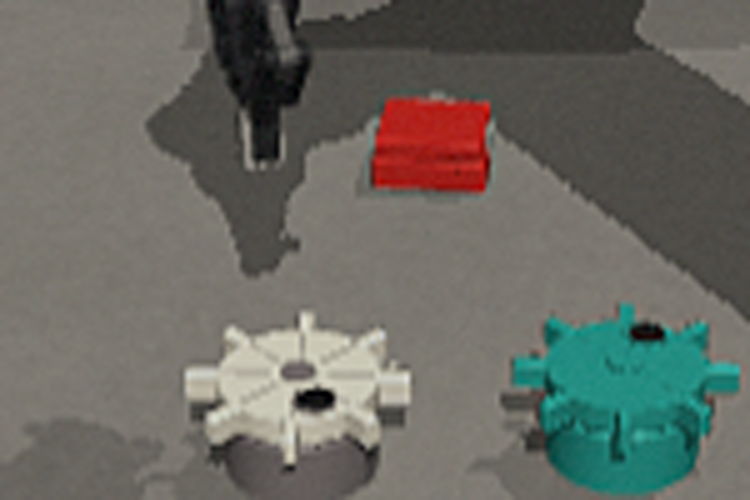

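Call:
{"fn": "play_rows", "kwargs": {"series": [{"slide": [1.5,0.4,-0.3],"dr": [0,0,0],"grip": 0},{"slide": [3,0.4,-0.3],"dr": [0,0,0],"grip": 0},{"slide": [4.5,0.4,-0.3],"dr": [0,0,0],"grip": 0},{"slide": [6,0.4,-0.3],"dr": [0,0,0],"grip": 0},{"slide": [7,0.4,-0.3],"dr": [0,0,0],"grip": 0},{"slide": [7.5,0.4,-0.3],"dr": [0,0,0],"grip": 0},{"slide": [7.8,0.4,-0.3],"dr": [0,0,0],"grip": 0},{"slide": [7.8,0.4,-0.3],"dr": [0,0,0],"grip": 0}]}}

```text
time_s: 2.97
tcp_pos: [578.5, -77.1, 73.3]
tcp_rot: [0.586, 0.395, 0.586, -0.395]
wrist_force: [-0.4, -0.9, -0.6]
width: 0.004
```

```bash
python3 goto.py 578.4 -76.5 46; python3 - <<'E'
from h import *
o=arm.observe()
for n,(a,b,c,d) in dict(side=(110,210,170,320)).items():
    p,_=snap(n,n+'3'); P=proj(n,o['tcp_pos'])[0];print(P, (P-[c,a]+.5)*5)
    cv2.imwrite(f'pics/{n}3c.png',cv2.resize(p[a:b,c:d,::-1],None,fx=5,fy=5,interpolation=cv2.INTER_CUBIC))
E
```

```text
t 2.9667 tcp [578.5 -77.1  73.3] zang -67.92 w 0.004 F [-0.43 -0.85 -0.56]
slide cm [ 2.73  0.01 -0.06]
[221.7431705  167.70739672] [261.21585252 291.03698362]
```

View pics/side3c.png

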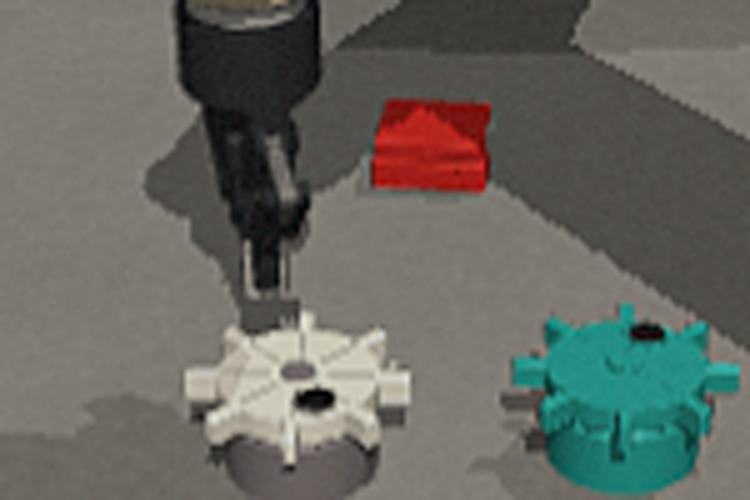

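In the side crop the tip is at (266,293), as projected. It stands over the gap between the teeth at (235,335) and (305,320), so I'll lower it into the gap.

Call:
{"fn": "play_rows", "kwargs": {"series": [{"slide": [0.7,0,0],"dr": [0,0,0],"grip": 0},{"slide": [1.4,0,0],"dr": [0,0,0],"grip": 0},{"slide": [2,0,0],"dr": [0,0,0],"grip": 0},{"slide": [2.5,0,0],"dr": [0,0,0],"grip": 0},{"slide": [2.7,0,0],"dr": [0,0,0],"grip": 0},{"slide": [2.7,0,0],"dr": [0,0,0],"grip": 0}]}}

```text
time_s: 3.52
tcp_pos: [578.3, -76.6, 45.6]
tcp_rot: [0.586, 0.395, 0.587, -0.395]
wrist_force: [0.3, 0.2, -0.4]
width: -0.002
```

```bash
cat > look.py <<'E'
from h import *
import sys
p,_=snap('side','side'+sys.argv[1]); a,b,c,d=120,220,170,320
cv2.imwrite(f'pics/side{sys.argv[1]}c.png',cv2.resize(p[a:b,c:d,::-1],None,fx=5,fy=5,interpolation=cv2.INTER_CUBIC))
E
python3 look.py 4; python3 - <<'E'
from goto import *
C=np.array([554.3,-17.2]); 
o=arm.observe(); R=Ro.from_quat(np.roll(o['tcp_rot'],-1)).as_matrix(); print(o['tcp_pos'],o['wrist_force'],o['time_s'])
for s in range(5,46,5):
    a=np.radians(-67.9+s); P=np.r_[C+64*np.array([np.cos(a),np.sin(a)]),46]
    print(s,(R.T@(P-o['tcp_pos'])/10).round(2),'dr',round(-np.radians(s),3))
E
```

```text
[578.46251606 -76.63039253  45.9555249 ] [-0.45926673  0.01724199 -0.84483506] 3.5667
5 [-0.    0.55 -0.04] dr -0.087
10 [-0.    1.11 -0.11] dr -0.175
15 [-0.01  1.65 -0.23] dr -0.262
20 [-0.01  2.19 -0.4 ] dr -0.349
25 [-0.01  2.7  -0.61] dr -0.436
30 [-0.01  3.2  -0.87] dr -0.524
35 [-0.01  3.67 -1.17] dr -0.611
40 [-0.01  4.11 -1.51] dr -0.698
45 [-0.01  4.52 -1.89] dr -0.785
```

View pics/side4c.png

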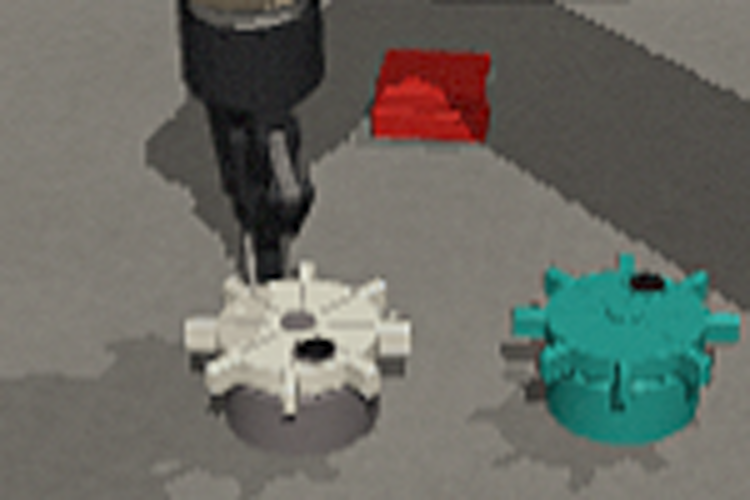

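Call:
{"fn": "play_rows", "kwargs": {"series": [{"slide": [0,0.2,0],"dr": [-0.03,0,0],"grip": 0},{"slide": [0,0.4,-0.02],"dr": [-0.06,0,0],"grip": 0},{"slide": [0,0.55,-0.03],"dr": [-0.087,0,0],"grip": 0},{"slide": [0,0.75,-0.06],"dr": [-0.12,0,0],"grip": 0},{"slide": [0,0.95,-0.08],"dr": [-0.15,0,0],"grip": 0},{"slide": [0,1.1,-0.1],"dr": [-0.175,0,0],"grip": 0},{"slide": [0,1.3,-0.14],"dr": [-0.205,0,0],"grip": 0},{"slide": [0,1.48,-0.18],"dr": [-0.235,0,0],"grip": 0},{"slide": [0,1.65,-0.22],"dr": [-0.262,0,0],"grip": 0},{"slide": [0,1.83,-0.28],"dr": [-0.29,0,0],"grip": 0},{"slide": [0,2.0,-0.34],"dr": [-0.32,0,0],"grip": 0},{"slide": [0,2.2,-0.4],"dr": [-0.349,0,0],"grip": 0}]}}

```text
time_s: 4.57
tcp_pos: [597.6, -64.7, 46.5]
tcp_rot: [0.647, 0.286, 0.646, -0.286]
wrist_force: [-0.0, -0.2, -0.0]
width: -0.001
```

```bash
python3 look.py 5; python3 - <<'E'
from goto import *
from fit import fit
C=np.array([554.3,-17.2]); 
print(fit('side',np.load('pics/side5.npy'),(554,-18)))
o=arm.observe(); R=Ro.from_quat(np.roll(o['tcp_rot'],-1)).as_matrix(); print(o['tcp_pos'],o['wrist_force'],o['time_s'],np.degrees(np.arctan2(R[1,2],R[0,2])))
for s in list(range(22,46,2))+[45]:
    a=np.radians(-67.9+s); P=np.r_[C+64*np.array([np.cos(a),np.sin(a)]),46]
    print(s,(R.T@(P-o['tcp_pos'])/10).round(2),'dr',round(-np.radians(s-20),3))
E
```

```text
(np.float64(553.6970777397644), np.float64(-12.832172926340244), np.float64(10.921520866600096), np.float64(0.047311943024396896))
[597.81300019 -64.53785897  46.46220809] [-0.51387158  0.70293866  0.15580302] 4.6167 -47.669178607361374
22 [ 0.05  0.17 -0.03] dr -0.035
24 [ 0.05  0.39 -0.04] dr -0.07
26 [ 0.05  0.61 -0.06] dr -0.105
28 [ 0.05  0.84 -0.09] dr -0.14
30 [ 0.05  1.06 -0.12] dr -0.175
32 [ 0.05  1.28 -0.16] dr -0.209
34 [ 0.05  1.49 -0.21] dr -0.244
36 [ 0.05  1.71 -0.27] dr -0.279
38 [ 0.05  1.92 -0.34] dr -0.314
40 [ 0.05  2.14 -0.41] dr -0.349
42 [ 0.05  2.34 -0.49] dr -0.384
44 [ 0.05  2.55 -0.57] dr -0.419
45 [ 0.05  2.65 -0.62] dr -0.436
```

View pics/side5c.png

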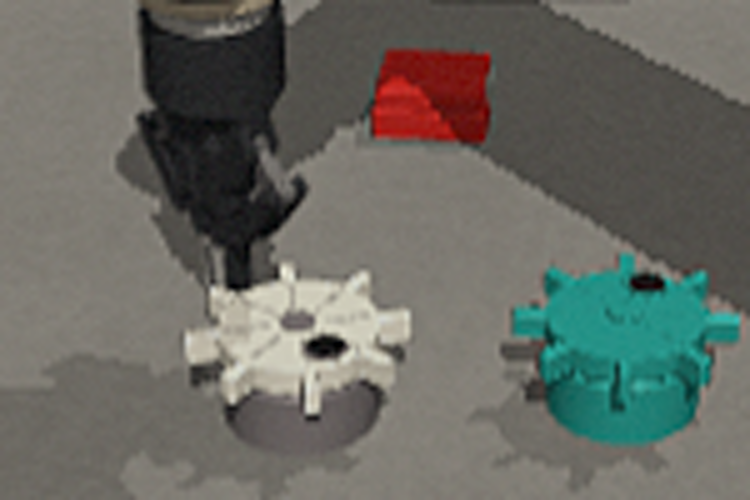

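The wheel has turned about 11°, its centre hasn't shifted, and the force is under 1 N. I'll continue the sweep through the snap.

Call:
{"fn": "play_rows", "kwargs": {"series": [{"slide": [0,0.17,-0.01],"dr": [-0.035,0,0],"grip": 0},{"slide": [0,0.39,-0.03],"dr": [-0.07,0,0],"grip": 0},{"slide": [0,0.6,-0.05],"dr": [-0.105,0,0],"grip": 0},{"slide": [0,0.72,-0.07],"dr": [-0.12,0,0],"grip": 0},{"slide": [0,0.84,-0.09],"dr": [-0.14,0,0],"grip": 0},{"slide": [0,0.95,-0.1],"dr": [-0.157,0,0],"grip": 0},{"slide": [0,1.06,-0.12],"dr": [-0.175,0,0],"grip": 0},{"slide": [0,1.17,-0.14],"dr": [-0.192,0,0],"grip": 0},{"slide": [0,1.28,-0.16],"dr": [-0.209,0,0],"grip": 0},{"slide": [0,1.39,-0.18],"dr": [-0.227,0,0],"grip": 0},{"slide": [0,1.39,-0.18],"dr": [-0.227,0,0],"grip": 0}]}}

```text
time_s: 5.53
tcp_pos: [606.6, -53.8, 46.3]
tcp_rot: [0.675, 0.211, 0.675, -0.211]
wrist_force: [-0.4, 0.3, 0.5]
width: -0.002
```

```bash
python3 look.py 6; python3 - <<'E'
from goto import *
from fit import fit
C=np.array([554.3,-17.2]); 
print(fit('side',np.load('pics/side6.npy'),(554,-18)))
o=arm.observe(); R=Ro.from_quat(np.roll(o['tcp_rot'],-1)).as_matrix(); z=np.degrees(np.arctan2(R[1,2],R[0,2]));print(o['tcp_pos'],o['wrist_force'],o['time_s'],z)
for s in range(33,46,2):
    a=np.radians(-67.9+s); P=np.r_[C+64*np.array([np.cos(a),np.sin(a)]),46]
    print(s,(R.T@(P-o['tcp_pos'])/10).round(2),'dr',round(np.radians(z+67.9-s),3))
E
```

```text
(np.float64(554.0031534100208), np.float64(-12.691550657169188), np.float64(27.869669759806072), np.float64(0.05692082643508911))
[606.54339767 -53.92584811  46.24701032] [-0.37787511  0.93886846 -0.08860937] 5.5833 -34.867011236445215
33 [0.02 0.02 0.01] dr 0.001
35 [0.02 0.25 0.01] dr -0.034
37 [ 0.02  0.47 -0.  ] dr -0.069
39 [ 0.02  0.69 -0.02] dr -0.104
41 [ 0.02  0.91 -0.05] dr -0.139
43 [ 0.02  1.13 -0.08] dr -0.174
45 [ 0.02  1.35 -0.13] dr -0.209
```

View pics/side6c.png

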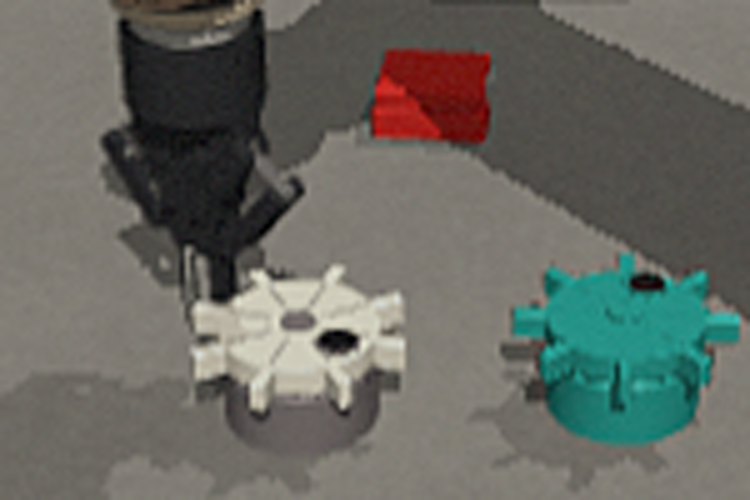

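Call:
{"fn": "play_rows", "kwargs": {"series": [{"slide": [0,0.13,0],"dr": [-0.017,0,0],"grip": 0},{"slide": [0,0.25,0],"dr": [-0.034,0,0],"grip": 0},{"slide": [0,0.36,0],"dr": [-0.052,0,0],"grip": 0},{"slide": [0,0.47,0],"dr": [-0.069,0,0],"grip": 0},{"slide": [0,0.47,0],"dr": [-0.069,0,0],"grip": 0},{"slide": [0,0.47,0],"dr": [-0.069,0,0],"grip": 0}]}}

```text
time_s: 6.08
tcp_pos: [609.3, -50.1, 46.3]
tcp_rot: [0.682, 0.189, 0.681, -0.189]
wrist_force: [0.1, 0.3, 0.4]
width: 0.002
```

```bash
python3 look.py 7; python3 - <<'E'
from goto import *
from fit import fit
C=np.array([554.3,-17.2]); 
print(fit('side',np.load('pics/side7.npy'),(554,-18)))
o=arm.observe(); R=Ro.from_quat(np.roll(o['tcp_rot'],-1)).as_matrix(); z=np.degrees(np.arctan2(R[1,2],R[0,2]));print(o['tcp_pos'],o['wrist_force'],o['time_s'],z)
for s in range(37,46,2):
    a=np.radians(-67.9+s); P=np.r_[C+64*np.array([np.cos(a),np.sin(a)]),46]
    print(s,(R.T@(P-o['tcp_pos'])/10).round(2),'dr',round(np.radians(z+67.9-s),3))
E
```

```text
(np.float64(554.064892220821), np.float64(-12.748231657016177), np.float64(-1.2178322780672937), np.float64(0.04643978923559189))
[609.22578813 -50.17281333  46.29733566] [ 0.41029009  0.0880529  -1.36486867] 6.1333 -30.949683173763983
37 [ 0.03  0.01 -0.01] dr -0.001
39 [ 0.03  0.23 -0.01] dr -0.036
41 [ 0.03  0.46 -0.02] dr -0.071
43 [ 0.03  0.68 -0.04] dr -0.106
45 [ 0.03  0.9  -0.07] dr -0.14
```

View pics/side7c.png

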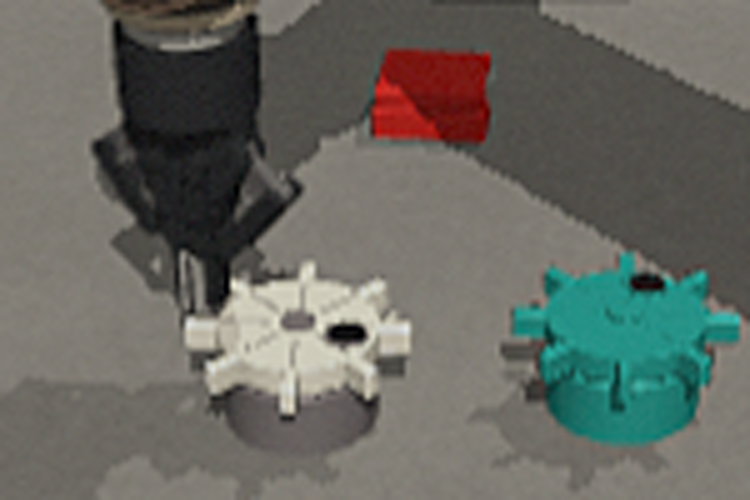

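The first click snapped in: the hole is now at (347,332) in the crop and the teeth are back at the click angle. I'll centre the finger in its gap, lift it out, and return to the starting gap while the wheel rests.

Call:
{"fn": "play_rows", "kwargs": {"series": [{"slide": [0,0.4,-0.02],"dr": [-0.07,0,0],"grip": 0},{"slide": [0,0.8,-0.05],"dr": [-0.12,0,0],"grip": 0},{"slide": [0,0.9,-0.05],"dr": [-0.14,0,0],"grip": 0},{"slide": [-0.5,0.9,-0.05],"dr": [-0.14,0,0],"grip": 0},{"slide": [-1.5,0.9,-0.05],"dr": [-0.14,0,0],"grip": 0},{"slide": [-2.5,0.9,-0.05],"dr": [-0.14,0,0],"grip": 0},{"slide": [-3,0.9,-0.05],"dr": [-0.14,0,0],"grip": 0},{"slide": [-3,0.9,-0.05],"dr": [-0.14,0,0],"grip": 0}]}}

```text
time_s: 6.8
tcp_pos: [614.1, -42.5, 78.3]
tcp_rot: [0.694, 0.141, 0.692, -0.141]
wrist_force: [-0.1, 0.5, 0.6]
width: 0.0
```

```bash
python3 look.py 8; python3 - <<'E'
from goto import *
from fit import fit
C=np.array([554.3,-17.2]); 
print(fit('side',np.load('pics/side8.npy'),(554,-18)))
to([578.4,-76.5,76])
E
```

```text
(np.float64(553.6581401732619), np.float64(-12.896651534966988), np.float64(-0.41814170745225443), np.float64(0.03164355456829071))
t 6.85 tcp [613.8 -42.4  77.4] zang -22.95 w -0.002 F [-0.7   0.35 -0.49]
slide cm [ 0.14 -4.52 -1.93]
```

View pics/side8c.png

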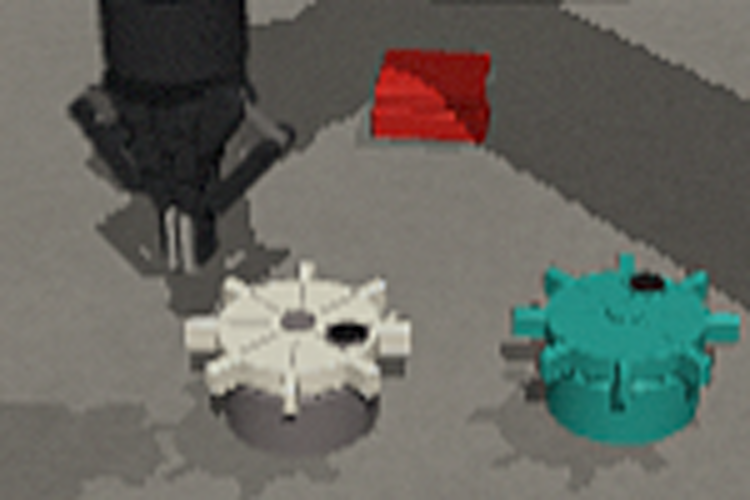

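Call:
{"fn": "play_rows", "kwargs": {"series": [{"slide": [0,-0.7,-0.1],"dr": [0.11,0,0],"grip": 0},{"slide": [0,-1.4,-0.3],"dr": [0.22,0,0],"grip": 0},{"slide": [0,-2.1,-0.5],"dr": [0.33,0,0],"grip": 0},{"slide": [0,-2.8,-0.9],"dr": [0.44,0,0],"grip": 0},{"slide": [0,-3.5,-1.3],"dr": [0.55,0,0],"grip": 0},{"slide": [0,-4.1,-1.6],"dr": [0.66,0,0],"grip": 0},{"slide": [0,-4.52,-1.93],"dr": [0.76,0,0],"grip": 0},{"slide": [0,-4.52,-1.93],"dr": [0.785,0,0],"grip": 0},{"slide": [0,-4.52,-1.93],"dr": [0.785,0,0],"grip": 0}]}}

```text
time_s: 7.6
tcp_pos: [578.0, -76.4, 76.2]
tcp_rot: [0.587, 0.395, 0.587, -0.395]
wrist_force: [-0.2, 0.3, 0.8]
width: 0.004
```

```bash
python3 goto.py 578.4 -76.5 46
```

```text
t 7.6 tcp [578.  -76.4  76.2] zang -67.88 w 0.004 F [-0.22  0.32  0.77]
slide cm [3.02 0.04 0.02]
```

Call:
{"fn": "play_rows", "kwargs": {"series": [{"slide": [0.7,0,0],"dr": [0,0,0],"grip": 0},{"slide": [1.4,0,0],"dr": [0,0,0],"grip": 0},{"slide": [2,0,0],"dr": [0,0,0],"grip": 0},{"slide": [2.6,0,0],"dr": [0,0,0],"grip": 0},{"slide": [3,0,0],"dr": [0,0,0],"grip": 0},{"slide": [3,0,0],"dr": [0,0,0],"grip": 0}]}}

```text
time_s: 8.1
tcp_pos: [577.6, -76.2, 45.0]
tcp_rot: [0.586, 0.395, 0.587, -0.395]
wrist_force: [-0.0, -0.8, 0.1]
width: -0.001
```

Call:
{"fn": "play_rows", "kwargs": {"series": [{"slide": [0,0.2,0],"dr": [-0.03,0,0],"grip": 0},{"slide": [0,0.4,-0.02],"dr": [-0.06,0,0],"grip": 0},{"slide": [0,0.55,-0.03],"dr": [-0.087,0,0],"grip": 0},{"slide": [0,0.75,-0.06],"dr": [-0.12,0,0],"grip": 0},{"slide": [0,0.95,-0.08],"dr": [-0.15,0,0],"grip": 0},{"slide": [0,1.1,-0.1],"dr": [-0.175,0,0],"grip": 0},{"slide": [0,1.3,-0.14],"dr": [-0.205,0,0],"grip": 0},{"slide": [0,1.48,-0.18],"dr": [-0.235,0,0],"grip": 0},{"slide": [0,1.65,-0.22],"dr": [-0.262,0,0],"grip": 0},{"slide": [0,1.83,-0.28],"dr": [-0.29,0,0],"grip": 0},{"slide": [0,2.0,-0.34],"dr": [-0.32,0,0],"grip": 0},{"slide": [0,2.2,-0.4],"dr": [-0.349,0,0],"grip": 0}]}}

```text
time_s: 9.1
tcp_pos: [597.1, -64.4, 46.4]
tcp_rot: [0.647, 0.286, 0.646, -0.286]
wrist_force: [0.7, -1.3, 0.2]
width: 0.001
```

```bash
python3 look.py 9; python3 - <<'E'
from goto import *
from fit import fit
print(fit('side',np.load('pics/side9.npy'),(554,-18)))
to([554.3+64*np.cos(np.radians(-34.9)),-17.2+64*np.sin(np.radians(-34.9)),46])
E
```

```text
(np.float64(553.718206191157), np.float64(-12.866357529128774), np.float64(10.867941938263787), np.float64(0.0558832585811615))
t 9.15 tcp [597.3 -64.2  46.4] zang -47.66 w -0.001 F [-0.93 -0.37  0.17]
slide cm [ 0.04  1.4  -0.13]
```

View pics/side9c.png

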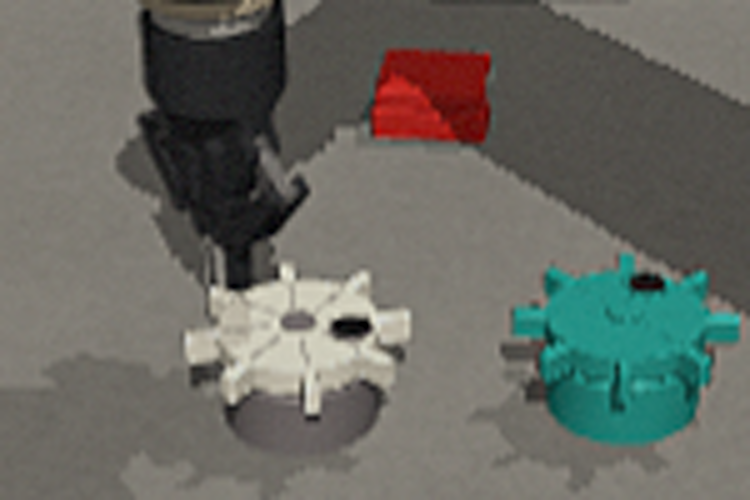

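Same as the first time, with the wheel at about 11° and the centre unmoved. Next is the snap, as before.

Call:
{"fn": "play_rows", "kwargs": {"series": [{"slide": [0,0.17,-0.01],"dr": [-0.035,0,0],"grip": 0},{"slide": [0,0.39,-0.03],"dr": [-0.07,0,0],"grip": 0},{"slide": [0,0.6,-0.05],"dr": [-0.105,0,0],"grip": 0},{"slide": [0,0.72,-0.07],"dr": [-0.12,0,0],"grip": 0},{"slide": [0,0.84,-0.09],"dr": [-0.14,0,0],"grip": 0},{"slide": [0,0.95,-0.1],"dr": [-0.157,0,0],"grip": 0},{"slide": [0,1.06,-0.12],"dr": [-0.175,0,0],"grip": 0},{"slide": [0,1.17,-0.14],"dr": [-0.192,0,0],"grip": 0},{"slide": [0,1.28,-0.16],"dr": [-0.209,0,0],"grip": 0},{"slide": [0,1.39,-0.18],"dr": [-0.227,0,0],"grip": 0},{"slide": [0,1.39,-0.18],"dr": [-0.227,0,0],"grip": 0}]}}

```text
time_s: 10.07
tcp_pos: [606.1, -53.5, 46.3]
tcp_rot: [0.675, 0.211, 0.675, -0.211]
wrist_force: [0.4, -0.4, 0.9]
width: 0.001
```

Call:
{"fn": "play_rows", "kwargs": {"series": [{"slide": [0,0.13,0],"dr": [-0.017,0,0],"grip": 0},{"slide": [0,0.25,0],"dr": [-0.034,0,0],"grip": 0},{"slide": [0,0.36,0],"dr": [-0.052,0,0],"grip": 0},{"slide": [0,0.47,0],"dr": [-0.069,0,0],"grip": 0},{"slide": [0,0.47,0],"dr": [-0.069,0,0],"grip": 0},{"slide": [0,0.47,0],"dr": [-0.069,0,0],"grip": 0}]}}

```text
time_s: 10.57
tcp_pos: [608.7, -49.8, 46.3]
tcp_rot: [0.682, 0.189, 0.681, -0.189]
wrist_force: [-0.2, 0.4, 0.7]
width: 0.002
```

```bash
python3 look.py 10; python3 - <<'E'
from goto import *
from fit import fit
print(fit('side',np.load('pics/side10.npy'),(554,-18)))
to([554.3+64*np.cos(np.radians(-22.9)),-17.2+64*np.sin(np.radians(-22.9)),46])
E
```

```text
(np.float64(554.0273009399414), np.float64(-12.49990960681012), np.float64(-1.494216101513188), np.float64(0.054818738251924515))
t 10.6167 tcp [608.7 -49.8  46.3] zang -30.95 w 0.004 F [ 0.09  0.47 -0.63]
slide cm [ 0.03  0.9  -0.01]
```

View pics/side10c.png

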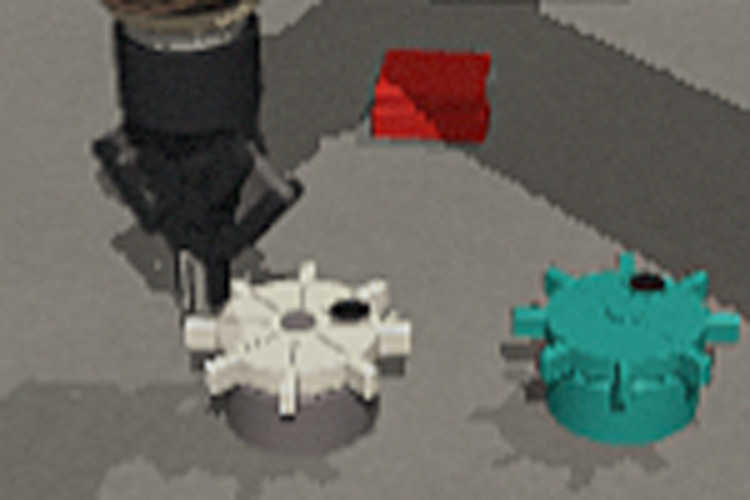

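The second click is in, with the hole at (350,311) in the crop. Same retreat as before.

Call:
{"fn": "play_rows", "kwargs": {"series": [{"slide": [0,0.4,-0.01],"dr": [-0.07,0,0],"grip": 0},{"slide": [0,0.8,-0.01],"dr": [-0.12,0,0],"grip": 0},{"slide": [0,0.9,-0.01],"dr": [-0.14,0,0],"grip": 0},{"slide": [-0.5,0.9,-0.01],"dr": [-0.14,0,0],"grip": 0},{"slide": [-1.5,0.9,-0.01],"dr": [-0.14,0,0],"grip": 0},{"slide": [-2.5,0.9,-0.01],"dr": [-0.14,0,0],"grip": 0},{"slide": [-3,0.9,-0.01],"dr": [-0.14,0,0],"grip": 0},{"slide": [-3,0.9,-0.01],"dr": [-0.14,0,0],"grip": 0}]}}

```text
time_s: 11.28
tcp_pos: [614.0, -42.3, 78.3]
tcp_rot: [0.694, 0.141, 0.692, -0.141]
wrist_force: [0.5, -0.3, -0.3]
width: -0.001
```

Call:
{"fn": "play_rows", "kwargs": {"series": [{"slide": [0,-0.7,-0.1],"dr": [0.11,0,0],"grip": 0},{"slide": [0,-1.4,-0.3],"dr": [0.22,0,0],"grip": 0},{"slide": [0,-2.1,-0.5],"dr": [0.33,0,0],"grip": 0},{"slide": [0,-2.8,-0.9],"dr": [0.44,0,0],"grip": 0},{"slide": [0,-3.5,-1.3],"dr": [0.55,0,0],"grip": 0},{"slide": [0,-4.1,-1.6],"dr": [0.66,0,0],"grip": 0},{"slide": [0,-4.52,-1.93],"dr": [0.76,0,0],"grip": 0},{"slide": [0,-4.52,-1.93],"dr": [0.785,0,0],"grip": 0},{"slide": [0,-4.52,-1.93],"dr": [0.785,0,0],"grip": 0}]}}

```text
time_s: 12.03
tcp_pos: [577.9, -76.3, 76.4]
tcp_rot: [0.587, 0.395, 0.587, -0.395]
wrist_force: [-0.6, -0.7, -0.5]
width: -0.001
```

```bash
python3 look.py 11; python3 - <<'E'
from goto import *
from fit import fit
print(fit('side',np.load('pics/side11.npy'),(554,-18)))
to([578.4,-76.5,46])
E
```

```text
(np.float64(554.0207177441658), np.float64(-12.833941083431851), np.float64(-0.44421662386724103), np.float64(0.029912251979112625))
t 12.0833 tcp [578.1 -76.2  76.4] zang -67.76 w -0.001 F [0.17 0.61 0.47]
slide cm [3.04 0.02 0.04]
```

View pics/side11c.png

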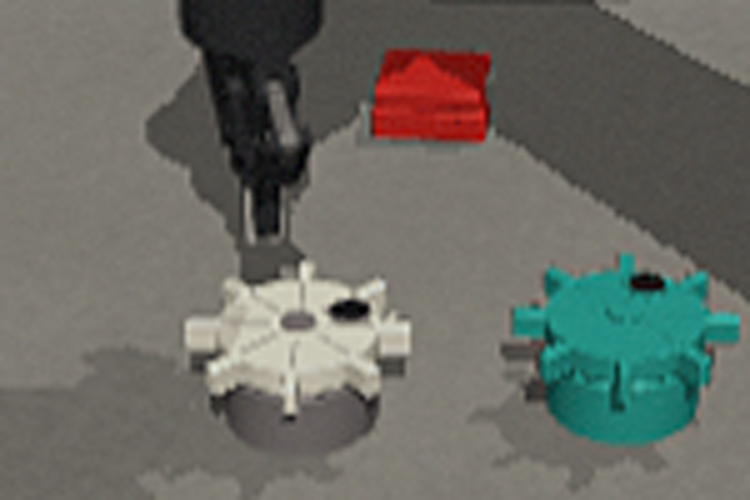

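The hole is one click before the spout and the wheel is at rest. Now the last click.

Call:
{"fn": "play_rows", "kwargs": {"series": [{"slide": [0.7,0,0],"dr": [0,0,0],"grip": 0},{"slide": [1.4,0,0],"dr": [0,0,0],"grip": 0},{"slide": [2,0,0],"dr": [0,0,0],"grip": 0},{"slide": [2.6,0,0],"dr": [0,0,0],"grip": 0},{"slide": [3,0,0],"dr": [0,0,0],"grip": 0},{"slide": [3,0,0],"dr": [0,0,0],"grip": 0}]}}

```text
time_s: 12.58
tcp_pos: [577.4, -76.0, 45.0]
tcp_rot: [0.586, 0.395, 0.587, -0.395]
wrist_force: [0.0, -1.0, -0.1]
width: 0.001
```

Call:
{"fn": "play_rows", "kwargs": {"series": [{"slide": [0,0.2,0],"dr": [-0.03,0,0],"grip": 0},{"slide": [0,0.4,-0.02],"dr": [-0.06,0,0],"grip": 0},{"slide": [0,0.55,-0.03],"dr": [-0.087,0,0],"grip": 0},{"slide": [0,0.75,-0.06],"dr": [-0.12,0,0],"grip": 0},{"slide": [0,0.95,-0.08],"dr": [-0.15,0,0],"grip": 0},{"slide": [0,1.1,-0.1],"dr": [-0.175,0,0],"grip": 0},{"slide": [0,1.3,-0.14],"dr": [-0.205,0,0],"grip": 0},{"slide": [0,1.48,-0.18],"dr": [-0.235,0,0],"grip": 0},{"slide": [0,1.65,-0.22],"dr": [-0.262,0,0],"grip": 0},{"slide": [0,1.83,-0.28],"dr": [-0.29,0,0],"grip": 0},{"slide": [0,2.0,-0.34],"dr": [-0.32,0,0],"grip": 0},{"slide": [0,2.2,-0.4],"dr": [-0.349,0,0],"grip": 0}]}}

```text
time_s: 13.58
tcp_pos: [596.9, -64.3, 46.4]
tcp_rot: [0.647, 0.286, 0.646, -0.286]
wrist_force: [-0.0, -0.4, 1.7]
width: -0.003
```

Call:
{"fn": "play_rows", "kwargs": {"series": [{"slide": [0,0.17,-0.01],"dr": [-0.035,0,0],"grip": 0},{"slide": [0,0.39,-0.03],"dr": [-0.07,0,0],"grip": 0},{"slide": [0,0.6,-0.05],"dr": [-0.105,0,0],"grip": 0},{"slide": [0,0.72,-0.07],"dr": [-0.12,0,0],"grip": 0},{"slide": [0,0.84,-0.09],"dr": [-0.14,0,0],"grip": 0},{"slide": [0,0.95,-0.1],"dr": [-0.157,0,0],"grip": 0},{"slide": [0,1.06,-0.12],"dr": [-0.175,0,0],"grip": 0},{"slide": [0,1.17,-0.14],"dr": [-0.192,0,0],"grip": 0},{"slide": [0,1.28,-0.16],"dr": [-0.209,0,0],"grip": 0},{"slide": [0,1.39,-0.18],"dr": [-0.227,0,0],"grip": 0},{"slide": [0,1.39,-0.18],"dr": [-0.227,0,0],"grip": 0}]}}

```text
time_s: 14.5
tcp_pos: [605.9, -53.4, 46.3]
tcp_rot: [0.675, 0.211, 0.675, -0.211]
wrist_force: [0.5, -0.7, 0.8]
width: -0.002
```

Call:
{"fn": "play_rows", "kwargs": {"series": [{"slide": [0,0.13,0],"dr": [-0.017,0,0],"grip": 0},{"slide": [0,0.25,0],"dr": [-0.034,0,0],"grip": 0},{"slide": [0,0.36,0],"dr": [-0.052,0,0],"grip": 0},{"slide": [0,0.47,0],"dr": [-0.069,0,0],"grip": 0},{"slide": [0,0.47,0],"dr": [-0.069,0,0],"grip": 0},{"slide": [0,0.47,0],"dr": [-0.069,0,0],"grip": 0}]}}

```text
time_s: 15.0
tcp_pos: [608.6, -49.6, 46.3]
tcp_rot: [0.682, 0.189, 0.681, -0.189]
wrist_force: [-0.3, 0.4, -0.4]
width: 0.004
```

```bash
python3 look.py 12; python3 - <<'E'
from goto import *
from fit import fit
print(fit('side',np.load('pics/side12.npy'),(554,-18)))
to([554.3+64*np.cos(np.radians(-22.9)),-17.2+64*np.sin(np.radians(-22.9)),46])
E
```

```text
(np.float64(554.1317277425576), np.float64(-12.844740413232433), np.float64(-1.8856874218747686), np.float64(0.050086695700883865))
t 15.05 tcp [608.6 -49.7  46.3] zang -30.95 w 0.003 F [ 0.61  0.2  -0.03]
slide cm [0.03 0.89 0.01]
```

View pics/side12c.png

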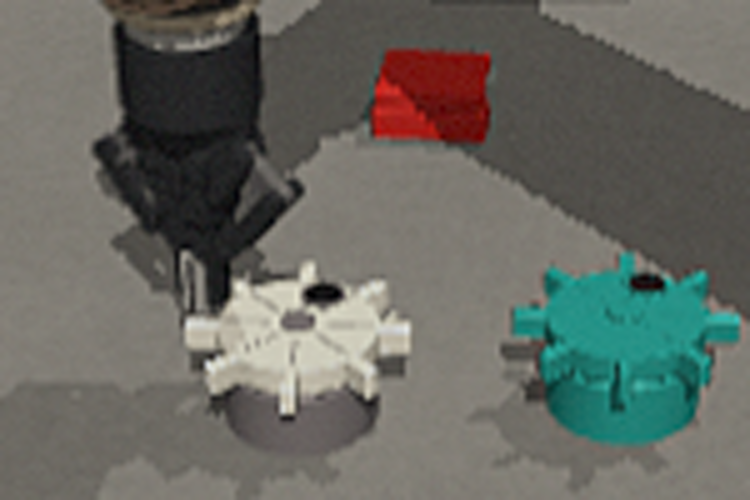

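The third click is in, with the hole at (323,294) on the spout side. I'll centre the finger, lift it clear and back away so the top camera can see.

Call:
{"fn": "play_rows", "kwargs": {"series": [{"slide": [0,0.4,0],"dr": [-0.07,0,0],"grip": 0},{"slide": [0,0.8,0],"dr": [-0.12,0,0],"grip": 0},{"slide": [0,0.9,0],"dr": [-0.14,0,0],"grip": 0},{"slide": [-0.5,0.9,0],"dr": [-0.14,0,0],"grip": 0},{"slide": [-1.5,0.9,0],"dr": [-0.14,0,0],"grip": 0},{"slide": [-3,0.9,0],"dr": [-0.14,0,0],"grip": 0},{"slide": [-6,0.9,0],"dr": [-0.14,0,0],"grip": 0},{"slide": [-9,0.9,0],"dr": [-0.14,0,0],"grip": 0},{"slide": [-12,0.9,0],"dr": [-0.14,0,0],"grip": 0},{"slide": [-15,0.9,0],"dr": [-0.14,0,0],"grip": 0},{"slide": [-18,0.9,0],"dr": [-0.14,0,0],"grip": 0},{"slide": [-18,0.9,0],"dr": [-0.14,0,0],"grip": 0}]}}

```text
time_s: 16.05
tcp_pos: [614.8, -42.4, 233.3]
tcp_rot: [0.696, 0.141, 0.689, -0.141]
wrist_force: [-0.2, 0.4, 0.7]
width: -0.004
```

```bash
python3 goto.py 400 -330 230
```

```text
t 16.05 tcp [614.8 -42.4 233.3] zang -23.0 w -0.004 F [-0.24  0.38  0.71]
slide cm [  0.18 -34.87  -8.54]
```

Call:
{"fn": "play_rows", "kwargs": {"series": [{"slide": [0,-3,-0.7],"dr": [0,0,0],"grip": 0},{"slide": [0,-6,-1.5],"dr": [0,0,0],"grip": 0},{"slide": [0,-9,-2.2],"dr": [0,0,0],"grip": 0},{"slide": [0,-12,-3],"dr": [0,0,0],"grip": 0},{"slide": [0,-15,-3.7],"dr": [0,0,0],"grip": 0},{"slide": [0,-18,-4.5],"dr": [0,0,0],"grip": 0},{"slide": [0,-21,-5.2],"dr": [0,0,0],"grip": 0},{"slide": [0,-24,-6],"dr": [0,0,0],"grip": 0},{"slide": [0,-27,-6.7],"dr": [0,0,0],"grip": 0},{"slide": [0,-30,-7.5],"dr": [0,0,0],"grip": 0},{"slide": [0,-33,-8.2],"dr": [0,0,0],"grip": 0},{"slide": [0,-33,-8.2],"dr": [0,0,0],"grip": 0}]}}

```text
time_s: 17.05
tcp_pos: [406.6, -317.2, 226.8]
tcp_rot: [0.693, 0.142, 0.693, -0.143]
wrist_force: [-0.4, -0.6, 1.1]
width: 0.002
```

```bash
python3 - <<'E'
from fit import *
p,d=snap('top','top13'); d0=np.load('pics/top0.npy')
print(fit('top',d0,(554,-18)),fit('top',d,(554,-18)))
cv2.imwrite('pics/top13c.png',cv2.resize(p[120:220,190:340,::-1],None,fx=5,fy=5,interpolation=cv2.INTER_CUBIC))
snap('side','side13')
W=cloud('top',d)
for nm,(a,b,c_,e) in dict(tumbler=(130,162,80,118),lantern=(180,222,65,120),box=(180,215,368,404)).items():
    s=W[a:b,c_:e].reshape(-1,3); s=s[s[:,2]>15]; print(nm,np.percentile(s,[2,50,98],axis=0).round().tolist())
E
```

```text
(np.float64(554.3463108719517), np.float64(-17.234555694302664), np.float64(-0.44523539295837256), np.float64(0.014041363261640072)) (np.float64(554.220980672496), np.float64(-17.34574779674306), np.float64(-0.33768763315592437), np.float64(0.014993085525929928))
tumbler [[557.0, 298.0, 19.0], [595.0, 351.0, 75.0], [624.0, 366.0, 101.0]]
lantern [[423.0, 305.0, 26.0], [461.0, 331.0, 118.0], [502.0, 380.0, 158.0]]
box [[451.0, -379.0, 18.0], [489.0, -346.0, 36.0], [526.0, -318.0, 40.0]]
```

View pics/top13c.png

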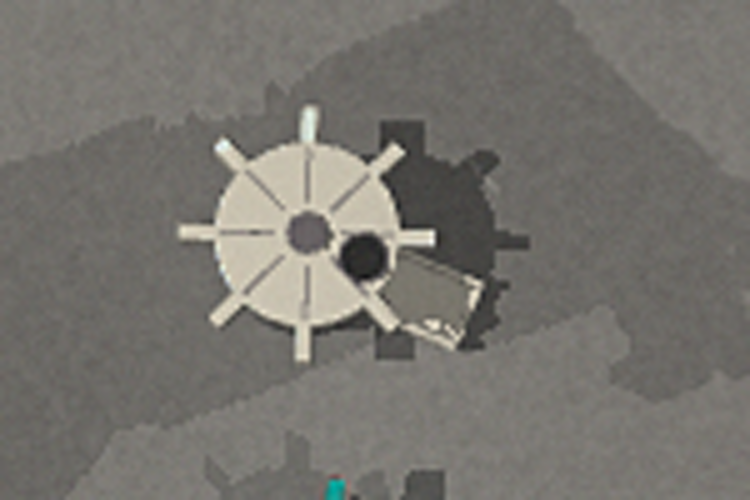

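View pics/side13.png

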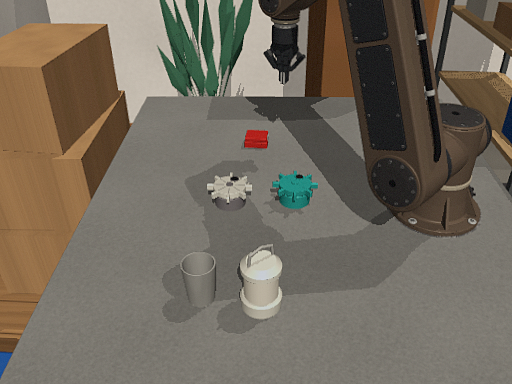

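The hole at (363,257) lines up with the spout at (440,290) in the crop. Nothing has moved and the arm is clear, so I'm handing in.

```bash
python3 -c "
from bench import arm
print(arm.job_done())"
```

```text
the job is handed in; nothing more can be done
None
```

The dose is set: the white dispenser's hole now stands over the spout, clicked in, and the job is handed in at about 17 s (limit 58 s). `job_done()` gives no verdict.

**What I did:** I put the shut fingertips into a gap between the teeth and swept slowly counter-clockwise, one click at a time, three times in all (-2.36 → -1.57 → -0.79 → 0). After the first and second clicks I lifted the finger out, so the wheel rested well over 0.2 s in each.

**Last checks (top camera):**
- **Wheel:** the hole lines up with the spout, and the teeth are at the click angle to within about 0.1° of the start.
- **Dispenser:** its centre moved by about 0.2 mm, which is within measuring error.
- **Other objects:** the tumbler, battery box and lantern are where they began, within about 1–2 mm.
- **Forces:** the wrist readings at the end of each move stayed below about 2 N, near the sensor's noise. Brief peaks between readings were not recorded.

**Disagreements:**
- The side-camera fit puts the wheel's centre about 4 mm further toward +y than the top view. It did so throughout, because that camera also sees the sides of the teeth, so I used the top view for positions.
- One move call was refused because its rows lacked "dr". The arm did not move, and I sent it again.

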